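# Nip a circuit board in its bench holder and lock the clamp knob

### The arm

A 6-joint arm with a two-finger parallel gripper is mounted at the origin on a cart in front of the work surface, level with it; the furniture and walls round the work are solid. World frame = base frame: x ahead of the robot, y to its left, z up, the work surface at z = 0. Lengths are in m, angles in rad, forces in N, time in s.
With the tool pointing down it reaches from about 0.25 to 0.775 m from the base axis. Payload 4 kg.
Tool frame: the origin (TCP) lies at the very end of the fingers, on their centre line; the grasp point (between the pads) lies 19 mm behind it; y points along the fingers, x is the direction in which the jaws open and shut, and the axes are right-handed (so a half turn about y gives the same grasp; the last joint's range is limited). The gripper opens to 94 mm and grips with 3 to 60 N. Pads are 16 mm wide; open, the fingers measure 119 mm over their backs; the gripper's body (75 mm by 177 mm) begins 78 mm behind the grasp point.
Start: joints at [1.005, 0.087, 1.371, -0, 1.684, -0.103], TCP at [0.246, 0.492, 0.206] pointing down, gripper open.
Joint ranges: [-3.1, 3.1], [-0.76, 2.03], [0.27, 2.55], [-1.08, 4.22], [0.17, 2.65], [-2.57, 2.57]. Speed limits (rad/s): [2.79, 2.79, 3.14, 3.14, 3.14, 3.14].

### API

Orientations are given as [roll, pitch, yaw] about the fixed x, y, z axes, in that order (R = Rz(yaw) Ry(pitch) Rx(roll)).
In Python, from bench import robot gives the robot as it stands.
- The arm moves only by the shell command python3 -m handwheel 'ROWS' [OPENING]. ROWS is JSON, a list of rows, each an object with "delta_pos": the shift along the tool's x, y, z in mm, a list of three; "yaw": the turn about the tool's y in rad. A call has 1 to 12 rows; each row is the pose to reach, as a shift and turn from the pose commanded when the call began, along the tool's axes at that moment; what a row does not reach only later rows make up. A row lasts 1/10 s, in which the tool goes at most 50 mm and 8.59 degrees, less where a joint would pass 70% of its speed; a pose out of reach is approached as far as the arm can. A call with a gripper value outside its range is refused whole. OPENING is the closure in counts, from 0 (fully open) to 255 (shut), set as the call begins (- or left out, the last holds). The fingers move at their own pace and stop on an object; the grip force is fixed at half the most. Time passes only in rows, so rows that repeat a pose let the fingers close. It gives the time, the measured TCP pose, the force and the opening at its end, in the units of the state.
- robot.get_obs(): the state, without advancing time (a new reading comes with each control period).
- robot.snapshot(name): name is "scene" or "side" or "wrist"; returns a dict with "image" (480x640x3 uint8, red, green, blue), "fx", "fy", "cx", "cy" (pixels), "rvec" (rotation vector, rad) and "tvec" (3), from world to camera coordinates, as OpenCV has them. Camera axes: x right, y down, z forward; pixel columns grow to the right and rows downward; lengths in m; the calibration is good to about 2 mm. A picture is of the moment at which its call begins. There is no depth.
- robot.close_job(): hands the job in, once; it reports no verdict.
The state is a dict: "time": time; "joint_positions": joint angles; "qvel": joint speeds; "joint_torque": joint torques, N m; "tool_pos": TCP position; "ee_rot": TCP orientation; "wrist_force": force on the tool from outside, world axes, zero at the start; "wrist_torque": the same for the moment, N m; "width": finger opening in m.
Only numpy, scipy, OpenCV 4.12 (cv2) and the standard library are available. Lean on these libraries where they do the work, as an engineer would, in place of code of your own. Each camera call takes 0.05 s, during which the arm holds its last target.

### The job

One of the two blue board holders has a circuit board lying in it. Slide that holder's jaw carriage towards the fixed jaw until the board is nipped between the two jaws, then turn the red knob clockwise a quarter turn, as far as it goes, so that the carriage is locked, and let go. Leave the empty holder as it is.

Things in the scene. Friction and masses are not known exactly. Their poses are not given: they have to be found in the camera images.
- holder: The loaded board holder, fixed to the bench: dark base plate 210 x 72 x 8 mm, aluminium rail on it (top 22 mm above the bench), blue jaws with black rubber faces. Origin: underside of the base plate, at its centre; x along the rail towards the fixed jaw, z up. The fixed jaw's face is at x = +75 mm, both jaws reach 44 mm (carriage 46 mm) above the bench and are 60 mm wide. The empty holder looks just the same; nothing lies in it.
- holder_slide (a joint): Travel of the loaded holder's jaw carriage along the holder's +x, towards the fixed jaw, in m: 0 fully drawn back, 0.075 at the end stop when empty. The carriage's knob axis is at x = -58 mm + travel in the holder's frame, y = 0; its jaw face is 21 mm ahead of the knob axis. It nips the board at a travel of about 0.062, after pushing the loose board up to 5 mm along the rail against the fixed jaw. It slides with about 2 N while the knob is loose; a tightened knob locks it.
- holder_knob (a joint): Angle of the loaded holder's red clamp knob in rad, growing clockwise seen from above: 0 loose (its bar lies across the rail), starts at 0 to 0.25; brake takes hold from about 0.8; stop at 1.57 (bar in line with the rail), locked. Takes about 0.2 to 0.4 N m and stays where it is left.
- holder_grip (a point): Grip point of the loaded holder's knob: on its axis, 80 mm above the bench. The knob is an upright bar 44 mm long, 14 mm thick and 32 mm tall (60 to 92 mm above the bench, point 12 mm under its top) on a disc 40 mm across, whose upper side is 60 mm above the bench. Site y runs along the bar, x across its thickness, z up; it rides with the carriage and turns with the knob.
- board_mid (a point): Middle of the green circuit board in the loaded holder: loose, 90 x 50 x 2.5 mm plate, plain solder side up with small parts beneath, resting flat on two white strips on the rail, with its 90 mm side across the rail (point y; point z up). Its top is 37 mm above the bench.
- spare_grip (a point): The same grip point on the red knob of the empty holder, which is to be left alone. A tall cardboard carton stands on the bench behind and to the left (from about x = 0.62, y = 0.27 m on): keep the arm clear of it.
- spare_knob (a joint): Angle of the empty holder's knob in rad, as for the other; starts at 0 to 0.25.
Things that resemble listed ones, but are neither listed nor needed, are in the scene too. What is shaped like the part that bears board_mid but pink is not meant.

How it is judged:
On the way:
1. the carriage is home against the board (travel over 0.057 m) with the knob still loose (under 0.7 rad) (value of joint holder_slide above 0.057 m and value of joint holder_knob below 0.7 rad), for 0.1 s.
At the end, for the whole second after the job is handed in: The loaded holder's carriage is home on the board (travel over 0.057 m, at most about 5 mm of play), its knob is turned to at least 1.3 rad (of 1.57), and the board lies between the jaws, flat within 10 degrees and within 20 mm of the rail's middle line (value of joint holder_slide above 0.057 m and value of joint holder_knob above 1.3 rad and x of board_mid in the frame of holder between 0.043 and 0.057 m and y of board_mid in the frame of holder between -0.02 and 0.02 m and angle between board_mid's own z axis and vertical below 0.17 rad); the robot touches nothing.
It fails at once if the empty holder's carriage is shifted by more than 10 mm (distance of spare_grip from where it was at the start of the episode above 0.01 m).
It fails at once if the empty holder's knob is turned past 0.5 rad (value of joint spare_knob above 0.5 rad).
It also fails if it takes over 40 s, if anything falls off the work surface, if the arm or the gripper's body presses on something with over 40 N, if the wrist force passes 120 N, or if a joint passes its speed limit or range.

## Working session

There is one attempt and no reset: what is moved stays moved. The work goes in short steps, Python scripts to look and compute and a shell command to move; the robot and the scene stay as the last step left them, time stands still between calls to the robot, and variables do not carry over. Pictures are saved under pics/ and viewed, and the job is handed in when it is done.

```bash
mkdir -p pics; ls
cat > h.py <<'E'
from bench import robot
import numpy as np, cv2
def snap(n,f):
    s=robot.snapshot(n); cv2.imwrite('pics/'+f+'.png',s['image'][:,:,::-1])
    np.savez('pics/'+f+'.npz',**s); return s
def load(f): return dict(np.load('pics/'+f+'.npz'))
def ray(s,u,v):
    R=cv2.Rodrigues(np.array(s['rvec'],float))[0]; t=np.array(s['tvec'],float).ravel()
    d=R.T@np.array([(u-s['cx'])/s['fx'],(v-s['cy'])/s['fy'],1]); return -R.T@t,d/np.linalg.norm(d)
def onplane(s,u,v,z):
    c,d=ray(s,u,v); return c+d*(z-c[2])/d[2]
def tri(*obs):
    A=np.zeros((3,3));b=np.zeros(3)
    for s,u,v in obs:
        c,d=ray(s,u,v);P=np.eye(3)-np.outer(d,d);A+=P;b+=P@c
    return np.linalg.solve(A,b)
def proj(s,p):
    K=np.array([[s['fx'],0,s['cx']],[0,s['fy'],s['cy']],[0,0,1]],float)
    return cv2.projectPoints(np.array(p,float).reshape(-1,1,3),np.array(s['rvec'],float),np.array(s['tvec'],float),K,None)[0].reshape(-1,2)
E
python3 - <<'E'
from h import *
for n in ['scene','side','wrist']: snap(n,n+'0')
o=robot.get_obs()
for k in ['time','tool_pos','ee_rot','width','wrist_force']: print(k,o[k])
E
```

```text
pics
time 0.15
tool_pos [0.24532259 0.49180083 0.20458805]
ee_rot [-1.57063263  0.00166499  1.10803498]
width 0.0939127103559219
wrist_force [-0.02793416  0.73003565 -0.62363767]
```

View pics/scene0.png

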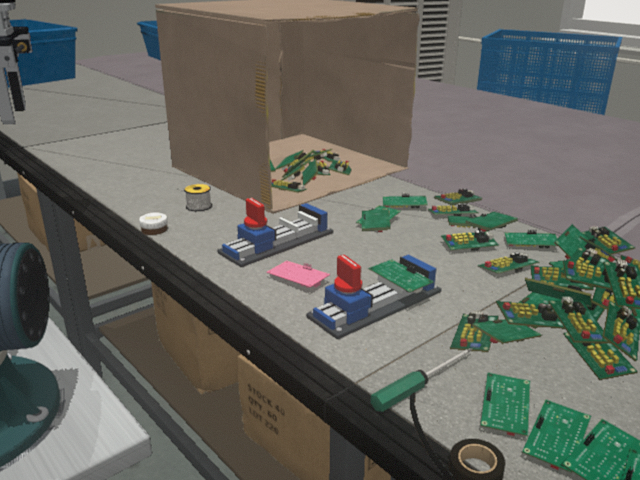

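View pics/side0.png

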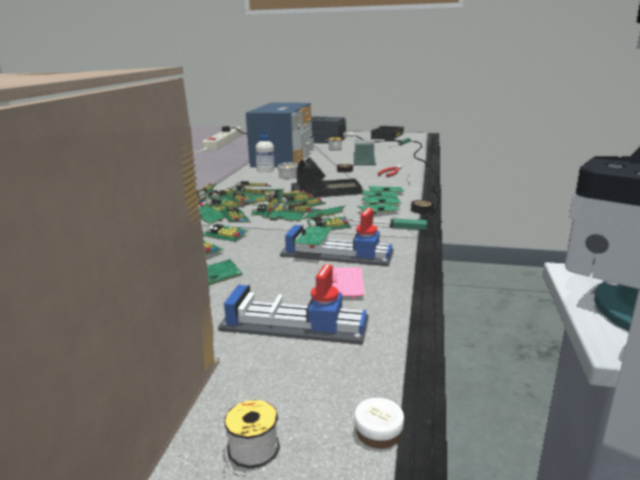

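View pics/wrist0.png

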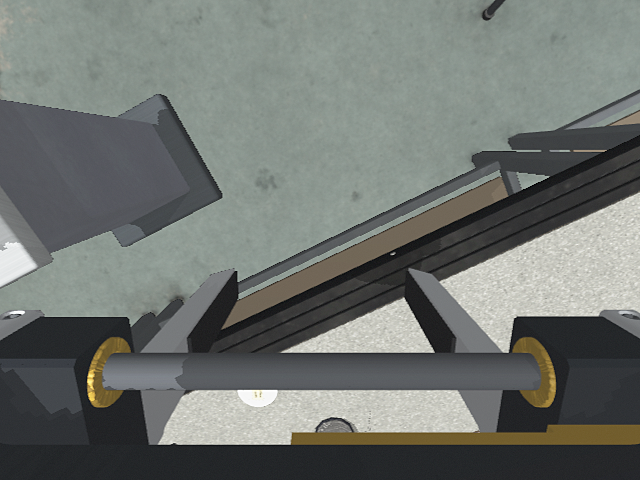

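The loaded holder is at scene (375,290), with a red knob at (348,275) and a green board at (400,273). Things that could be confused with it:
- The empty holder, knob at (255,212).
- The pink plate at (298,273).
- Loose green boards at (378,218), (505,405) and the pile on the right.

Next I'll crop in close to check.

Run:
```python
from h import *
a=load('scene0')['image'][240:340,295:445,::-1];b=load('side0')['image'][200:270,270:400,::-1]
a=cv2.resize(a,(600,400),interpolation=cv2.INTER_CUBIC)
b=cv2.resize(b,(780,420),interpolation=cv2.INTER_CUBIC)
cv2.imwrite('pics/ca.png',a);cv2.imwrite('pics/cb.png',b)
for f in ['scene0','side0']:
    s=load(f);im=s['image'].astype(int)
    m=((im[...,0]>120)&(im[...,1]<70)&(im[...,2]<70)).astype(np.uint8)
    n,l,st,c=cv2.connectedComponentsWithStats(m)
    for i in range(1,n):
        if st[i,4]>40: print(f,st[i],c[i].round(1))
```

```text
scene0 [246 199  18  22  87] [255.7 207.2]
scene0 [244 216  15  11  91] [250.8 221.6]
scene0 [335 256  27  36 361] [348.  277.2]
side0 [358 211  18  23 242] [366.5 224.2]
side0 [312 267  25  34 429] [323.8 287.7]
```

View pics/ca.png

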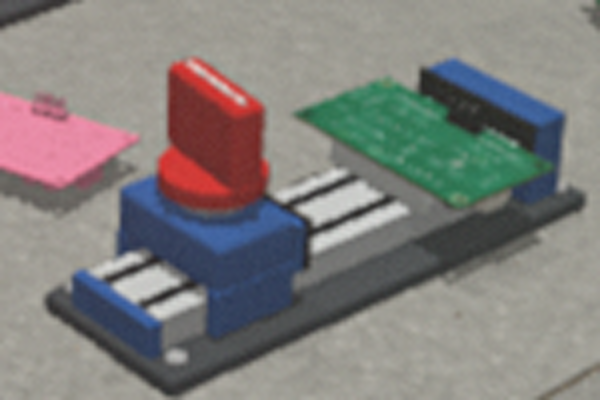

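View pics/cb.png

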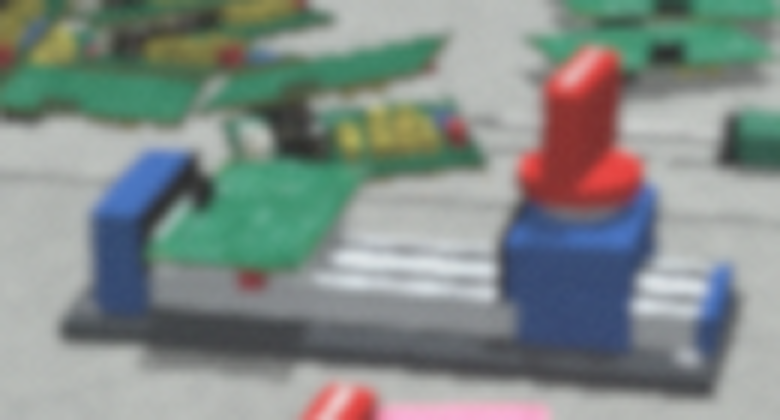

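Run:
```python
from h import *
a=load('scene0');b=load('side0')
A=lambda x,y:(a,295+x/4,240+y/4)
B=lambda x,y:(b,270+x/6,200+y/6)
print('bartop',tri(A(214,82),B(578,66)))
print('disc ', onplane(*A(214,182),.060), onplane(*B(581,180),.060))
p=onplane(*A(175,380),.008);q=onplane(*A(582,195),.008);r=onplane(*A(48,295),.008)
print(p,q,r,np.linalg.norm(q-p),np.linalg.norm(r-p)); d=q-p;print('yaw edge',np.arctan2(d[1],d[0]))
# side: base top edge
p=onplane(*B(715,375),.008);q=onplane(*B(65,322),.008);d=q-p;print(p,q,np.linalg.norm(d),np.arctan2(d[1],d[0]))
# bar ends
e1=onplane(*A(178,64),.092);e2=onplane(*A(255,108),.092);print(e1,e2,np.arctan2(*(e2-e1)[1::-1]))
print('bar',onplane(*A(214,82),.092),onplane(*B(578,66),.092))
```

```text
bartop [ 0.47126757 -0.12773589  0.09105268]
disc  [ 0.46074087 -0.13955132  0.06      ] [ 0.46843258 -0.11280456  0.06      ]
[ 0.42244981 -0.16330291  0.008     ] [ 0.6249418  -0.17314086  0.008     ] [ 0.42350441 -0.09514618  0.008     ] 0.2027308375807448 0.06816488908484157
yaw edge -0.048546239406964516
[ 0.42412282 -0.09062088  0.008     ] [ 0.63020414 -0.09542464  0.008     ] 0.2061372929542873 -0.023305787176936908
[ 0.4684773  -0.11176722  0.092     ] [ 0.46647346 -0.15219647  0.092     ] -1.6203199942058764
bar [ 0.46882073 -0.1296332   0.092     ] [ 0.47161378 -0.12657892  0.092     ]
```

Run:
```python
from h import *
from scipy.spatial.transform import Rotation as Ro
a=load('scene0');b=load('side0');w=load('wrist0')
o=robot.get_obs();T=Ro.from_euler('xyz',o['ee_rot']).as_matrix()
c,d=ray(w,320,240);print('cam in tool',T.T@(c-o['tool_pos']),T.T@d, T.T@ray(w,420,240)[1], T.T@ray(w,320,100)[1],w['fx'])
print('spare',onplane(a,256,201,.092),onplane(b,324,267,.092))
# tool shift for target
t=np.array([.470,-.129,.205]); print(T.T@(t-o['tool_pos'])*1000)
```

```text
cam in tool [ 0.00031834 -0.17893589  0.07317704] [-0.00457819  0.96625842 -0.2575339 ] [ 0.27755653  0.92828979 -0.24746807] [-0.00416869  0.99152813  0.12982525] 340.59308672448526
spare [0.49748958 0.12806208 0.092     ] [0.49893119 0.12330543 0.092     ]
[-4.55206387e+02  2.67689584e-01 -4.78184958e+02]
```

```bash
python3 -m handwheel '[{"delta_pos":[-40,0,-42],"yaw":0.1},{"delta_pos":[-76,0,-80],"yaw":0.2},{"delta_pos":[-114,0,-120],"yaw":0.3},{"delta_pos":[-152,0,-160],"yaw":0.4},{"delta_pos":[-190,0,-200],"yaw":0.5},{"delta_pos":[-228,0,-240],"yaw":0.6},{"delta_pos":[-266,0,-280],"yaw":0.7},{"delta_pos":[-304,0,-320],"yaw":0.8},{"delta_pos":[-342,0,-360],"yaw":0.9},{"delta_pos":[-380,0,-400],"yaw":1.0},{"delta_pos":[-418,0,-439],"yaw":1.08},{"delta_pos":[-455,0,-478],"yaw":1.148}]'
```

```text
time: 1.35
tool_pos: [0.4499, -0.0741, 0.2054]
ee_rot: [-1.57, -0.0, -0.044]
wrist_force: [1.1, 1.0, -0.6]
width: 0.0935
```

```bash
python3 -m handwheel '[{"delta_pos":[0,0,0],"yaw":0},{"delta_pos":[0,0,0],"yaw":0},{"delta_pos":[0,0,0],"yaw":0}]'
python3 - <<'E'
from h import *
snap('wrist','w1');o=robot.get_obs();print(o['tool_pos'],o['ee_rot'])
E
```

```text
time: 1.65
tool_pos: [0.4495, -0.0711, 0.2053]
ee_rot: [-1.57, 0.001, -0.039]
wrist_force: [0.6, -0.5, -0.4]
width: 0.094
[ 0.44954318 -0.07074045  0.20544909] [-1.57029339e+00  8.71502643e-05 -3.79073810e-02]
```

View pics/w1.png

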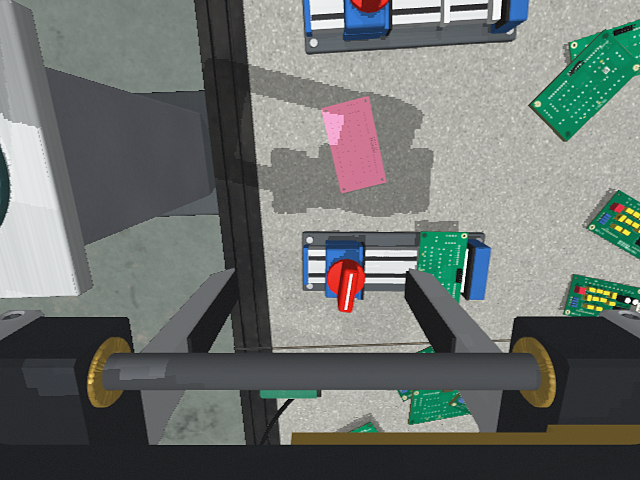

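The wrist view has the loaded holder below the tool: knob bar at about (347,288), board at (442,265), rail roughly along image x. Next I'll measure the bar from this view together with the scene and side views.

Run:
```python
from h import *
w=load('w1');a=load('scene0');b=load('side0')
c=cv2.resize(w['image'][220:325,295:495,::-1],(800,420),interpolation=cv2.INTER_CUBIC);cv2.imwrite('pics/cw.png',c)
```

```text
(no output)
```

View pics/cw.png

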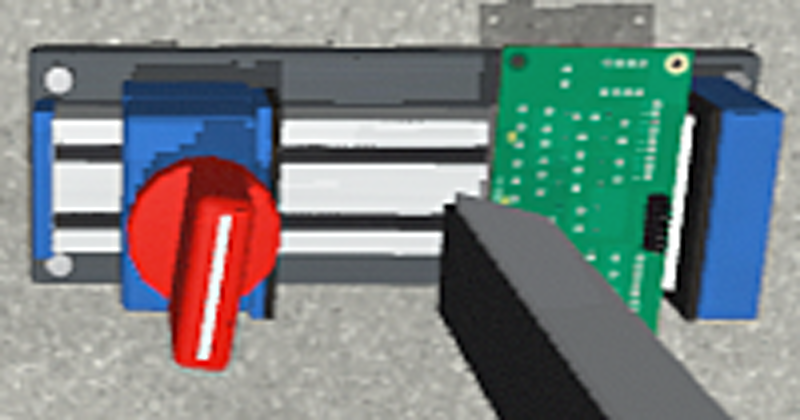

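Run:
```python
from h import *
w=load('w1');a=load('scene0');b=load('side0')
W=lambda x,y:(w,295+x/4,220+y/4)
A=lambda x,y:(a,295+x/4,240+y/4)
B=lambda x,y:(b,270+x/6,200+y/6)
m=W(214.5,287.5)
print('3view',tri(m,A(214,82),B(578,66)),'w+scene',tri(m,A(214,82)),'w+side',tri(m,B(578,66)))
z=.092
print('stripe mid',onplane(*m,z)); d=onplane(*W(226,215),z)-onplane(*W(203,360),z); print('bar angle',np.arctan2(d[1],d[0]),np.linalg.norm(d))
# disc centre
print('disc',onplane(*W(204,232),.060))
# base edges z=.008
p=onplane(*W(32,48),.008);q=onplane(*W(760,55),.008);r=onplane(*W(33,282),.008)
d=q-p;print(p,q,r,np.linalg.norm(d),np.linalg.norm(p-r),'yaw',np.arctan2(d[1],d[0]),np.arctan2(*(p-r)[1::-1])-np.pi/2)
mid=(q+r)/2;print('holder mid',mid)
# jaw face top fixed
print('board corners',[onplane(*W(x,y),.037).round(4) for x,y in [(504,47),(693,53)]])
# fixed screws
p=onplane(*W(58,80),.010);q=onplane(*W(742,80),.010);print(p,q)
```

```text
3view [ 0.47202124 -0.12705142  0.0908792 ] w+scene [ 0.472501   -0.12675187  0.08983944] w+side [ 0.47224155 -0.12629646  0.09208193]
stripe mid [ 0.472901   -0.12626125  0.092     ]
bar angle 1.4055660231445553 0.036465041363248456
disc [ 0.47271992 -0.12504436  0.06      ]
[ 0.4282194  -0.08781391  0.008     ] [ 0.6350183  -0.09792473  0.008     ] [ 0.4247415  -0.15935525  0.008     ] 0.207045924693247 0.0716258331912574 yaw -0.04885314625633967 -0.04857558278839047
holder mid [ 0.5298799  -0.12863999  0.008     ]
board corners [array([ 0.5538, -0.0854,  0.037 ]), array([ 0.6034, -0.089 ,  0.037 ])]
[ 0.4352473  -0.09697419  0.01      ] [ 0.6295446  -0.10454192  0.01      ]
```

```bash
python3 -m handwheel '[{"delta_pos":[10,20,-20],"yaw":0.06},{"delta_pos":[20,45,-40],"yaw":0.125},{"delta_pos":[25,75,-55],"yaw":0.125},{"delta_pos":[25,75,-55],"yaw":0.125},{"delta_pos":[25,75,-55],"yaw":0.125},{"delta_pos":[25,75,-55],"yaw":0.125}]'
python3 - <<'E'
from h import *
snap('wrist','w2');o=robot.get_obs();print(o['tool_pos'],o['ee_rot'])
E
```

```text
time: 2.3
tool_pos: [0.4735, -0.1269, 0.1325]
ee_rot: [-1.571, -0.003, -0.163]
wrist_force: [0.0, -0.0, 0.6]
width: 0.0939
[ 0.47366321 -0.12713451  0.13276798] [-1.57123341 -0.00381547 -0.16314937]
```

View pics/w2.png

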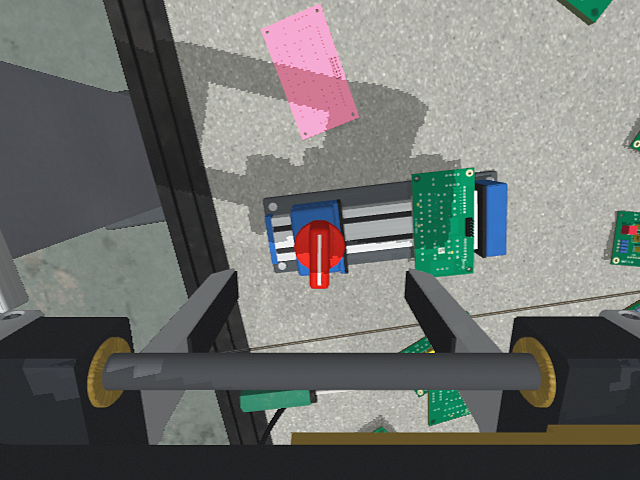

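The bar is centred between the fingers, stripe upright at (319,255). I'll go down and grip.

```bash
python3 -m handwheel '[{"delta_pos":[-1,25,1],"yaw":0},{"delta_pos":[-1,45,1],"yaw":0},{"delta_pos":[-1,58,1],"yaw":0},{"delta_pos":[-1,66,1],"yaw":0},{"delta_pos":[-1,66,1],"yaw":0},{"delta_pos":[-1,66,1],"yaw":0}]'
python3 -m handwheel '[{"delta_pos":[0,0,0],"yaw":0},{"delta_pos":[0,0,0],"yaw":0},{"delta_pos":[0,0,0],"yaw":0},{"delta_pos":[0,0,0],"yaw":0},{"delta_pos":[0,0,0],"yaw":0},{"delta_pos":[0,0,0],"yaw":0},{"delta_pos":[0,0,0],"yaw":0},{"delta_pos":[0,0,0],"yaw":0}]' 255
```

```text
time: 2.95
tool_pos: [0.4725, -0.1269, 0.0655]
ee_rot: [-1.571, -0.002, -0.165]
wrist_force: [0.6, 0.4, 0.1]
width: 0.094
time: 3.75
tool_pos: [0.4718, -0.1268, 0.0645]
ee_rot: [-1.571, 0.0, -0.165]
wrist_force: [-0.2, -0.1, -0.7]
width: 0.0336
```

```bash
python3 -m handwheel '[{"delta_pos":[0,0,0],"yaw":0},{"delta_pos":[0,0,0],"yaw":0},{"delta_pos":[0,0,0],"yaw":0},{"delta_pos":[0,0,0],"yaw":0},{"delta_pos":[0,0,0],"yaw":0},{"delta_pos":[0,0,0],"yaw":0}]' 255
python3 - <<'E'
from h import *
snap('scene','s2')
s=load('s2')['image'][220:340,280:460,::-1];cv2.imwrite('pics/s2c.png',cv2.resize(s,(780,520)))
E
```

```text
time: 4.35
tool_pos: [0.4719, -0.1268, 0.0645]
ee_rot: [-1.571, -0.0, -0.165]
wrist_force: [1.5, -0.2, -0.9]
width: 0.0136
```

View pics/s2c.png

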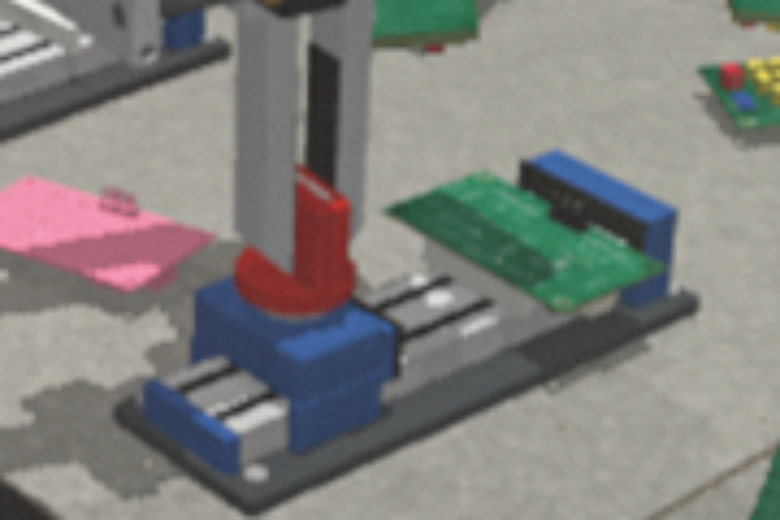

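```bash
python3 -m handwheel '[{"delta_pos":[5,0,0.6],"yaw":0},{"delta_pos":[10,0,1.2],"yaw":0},{"delta_pos":[15,0,1.8],"yaw":0},{"delta_pos":[20,0,2.4],"yaw":0},{"delta_pos":[25,0,3],"yaw":0},{"delta_pos":[30,0,3.5],"yaw":0},{"delta_pos":[35,0,4.1],"yaw":0},{"delta_pos":[40,0,4.7],"yaw":0},{"delta_pos":[45,0,5.3],"yaw":0},{"delta_pos":[50,0,5.9],"yaw":0},{"delta_pos":[53,0,6.3],"yaw":0},{"delta_pos":[53,0,6.3],"yaw":0}]'
```

```text
time: 5.6
tool_pos: [0.5261, -0.1292, 0.0645]
ee_rot: [-1.57, -0.002, -0.165]
wrist_force: [0.4, 0.4, 0.2]
width: 0.0135
```

```bash
python3 -m handwheel '[{"delta_pos":[2,0,0.2],"yaw":0},{"delta_pos":[4,0,0.5],"yaw":0},{"delta_pos":[5,0,0.6],"yaw":0},{"delta_pos":[6,0,0.7],"yaw":0},{"delta_pos":[6,0,0.7],"yaw":0}]'
python3 -m handwheel '[{"delta_pos":[1,0,0.1],"yaw":0},{"delta_pos":[2,0,0.2],"yaw":0},{"delta_pos":[2,0,0.2],"yaw":0}]'
```

```text
time: 6.1
tool_pos: [0.5313, -0.1295, 0.0645]
ee_rot: [-1.571, -0.0, -0.165]
wrist_force: [-1.1, 0.7, 1.4]
width: 0.0138
time: 6.4
tool_pos: [0.5333, -0.1296, 0.0645]
ee_rot: [-1.57, -0.0, -0.165]
wrist_force: [-0.0, 0.7, 1.1]
width: 0.014
```

```bash
python3 -m handwheel '[{"delta_pos":[1,0,0.1],"yaw":0},{"delta_pos":[2,0,0.2],"yaw":0},{"delta_pos":[2,0,0.2],"yaw":0}]'
python3 - <<'E'
from h import *
snap('scene','s3')
s=load('s3')['image'][220:340,280:460,::-1];cv2.imwrite('pics/s3c.png',cv2.resize(s,(780,520)))
s=snap('side','d3')['image'][200:270,270:400,::-1];cv2.imwrite('pics/d3c.png',cv2.resize(s,(780,420)))
E
```

```text
time: 6.7
tool_pos: [0.5336, -0.1296, 0.0644]
ee_rot: [-1.571, 0.004, -0.165]
wrist_force: [-6.3, 1.5, 3.5]
width: 0.0138
```

View pics/s3c.png

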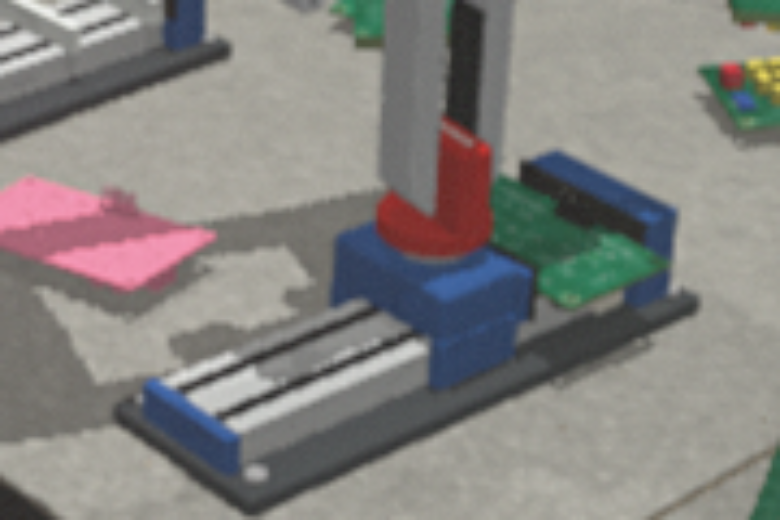

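View pics/d3c.png

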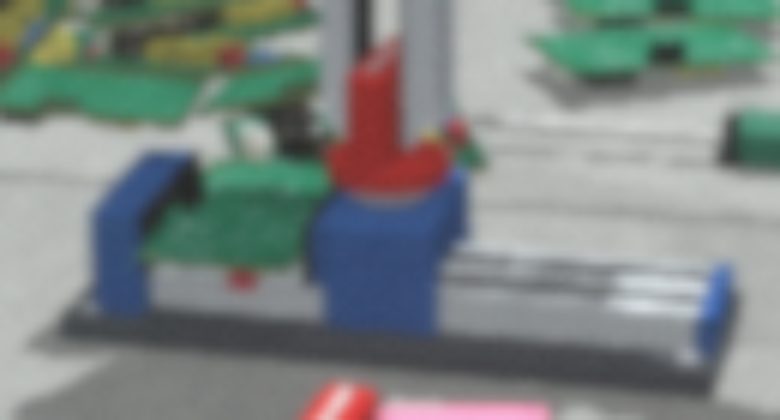

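The carriage stopped with 6 N at about 62 mm of travel, and the board is nipped between the jaws in both views. Next, turn the knob clockwise.

```bash
python3 -m handwheel '[{"delta_pos":[0,0,0],"yaw":0.08},{"delta_pos":[0,0,0],"yaw":0.16},{"delta_pos":[0,0,0],"yaw":0.24},{"delta_pos":[0,0,0],"yaw":0.32},{"delta_pos":[0,0,0],"yaw":0.4},{"delta_pos":[0,0,0],"yaw":0.48},{"delta_pos":[0,0,0],"yaw":0.56},{"delta_pos":[0,0,0],"yaw":0.64},{"delta_pos":[0,0,0],"yaw":0.7},{"delta_pos":[0,0,0],"yaw":0.7}]'
python3 -c "
from bench import robot;o=robot.get_obs();print(o['wrist_torque'],o['joint_positions'])"
```

```text
time: 7.8
tool_pos: [0.5331, -0.1293, 0.0644]
ee_rot: [-1.574, 0.004, -0.865]
wrist_force: [-7.1, 2.0, 5.2]
width: 0.0141
[ 0.39236229  1.44795505 -0.03399077] [-3.40905324e-01  1.58175023e-01  1.57655467e+00 -6.51721754e-04
  1.41177507e+00  5.24424534e-01]
```

```bash
python3 -m handwheel '[{"delta_pos":[0,0,0],"yaw":0.08},{"delta_pos":[0,0,0],"yaw":0.16},{"delta_pos":[0,0,0],"yaw":0.24},{"delta_pos":[0,0,0],"yaw":0.32},{"delta_pos":[0,0,0],"yaw":0.4},{"delta_pos":[0,0,0],"yaw":0.48},{"delta_pos":[0,0,0],"yaw":0.56},{"delta_pos":[0,0,0],"yaw":0.64},{"delta_pos":[0,0,0],"yaw":0.7},{"delta_pos":[0,0,0],"yaw":0.75},{"delta_pos":[0,0,0],"yaw":0.8},{"delta_pos":[0,0,0],"yaw":0.8}]'
python3 - <<'E'
from h import *
o=robot.get_obs();print(o['wrist_torque'])
snap('scene','s4')
s=load('s4')['image'][220:340,280:460,::-1];cv2.imwrite('pics/s4c.png',cv2.resize(s,(780,520)))
E
```

```text
time: 9.0
tool_pos: [0.533, -0.1287, 0.0645]
ee_rot: [-1.576, 0.001, -1.664]
wrist_force: [-7.4, 4.0, 5.4]
width: 0.0143
[0.66103814 1.54604108 0.53393161]
```

View pics/s4c.png

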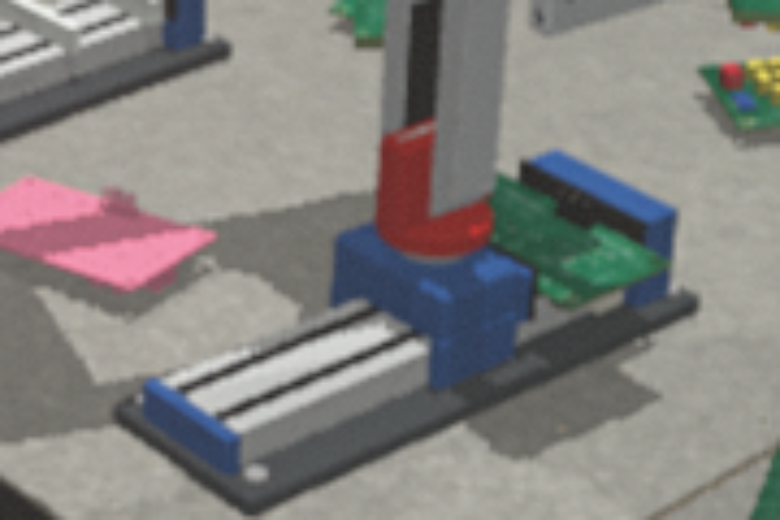

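The bar is in line with the rail, and the wrist torque has risen to 0.53 N m, so the knob is at its stop. Now I'll let go and lift.

```bash
python3 -m handwheel '[{"delta_pos":[0,0,0],"yaw":-0.04},{"delta_pos":[0,0,0],"yaw":-0.04},{"delta_pos":[0,0,0],"yaw":-0.04},{"delta_pos":[0,0,0],"yaw":-0.04},{"delta_pos":[0,0,0],"yaw":-0.04},{"delta_pos":[0,0,0],"yaw":-0.04},{"delta_pos":[0,0,0],"yaw":-0.04},{"delta_pos":[0,0,0],"yaw":-0.04},{"delta_pos":[0,0,0],"yaw":-0.04},{"delta_pos":[0,0,0],"yaw":-0.04}]' 0
python3 -m handwheel '[{"delta_pos":[0,-20,0],"yaw":0},{"delta_pos":[0,-45,0],"yaw":0},{"delta_pos":[0,-75,0],"yaw":0},{"delta_pos":[0,-105,0],"yaw":0},{"delta_pos":[0,-130,0],"yaw":0},{"delta_pos":[0,-130,0],"yaw":0},{"delta_pos":[0,-130,0],"yaw":0}]'
python3 - <<'E'
from h import *
o=robot.get_obs();print(o['wrist_torque'])
s=snap('wrist','w5')
s=snap('scene','s5')['image'][180:340,220:460,::-1];cv2.imwrite('pics/s5c.png',cv2.resize(s,(780,520)))
E
```

```text
time: 10.05
tool_pos: [0.5352, -0.1298, 0.0645]
ee_rot: [-1.571, 0.0, -1.625]
wrist_force: [-0.0, 0.8, 0.6]
width: 0.0907
time: 10.75
tool_pos: [0.5352, -0.1299, 0.1942]
ee_rot: [-1.57, -0.0, -1.625]
wrist_force: [0.0, -0.2, 0.1]
width: 0.094
[0.02728955 0.12760838 0.01360186]
```

View pics/w5.png

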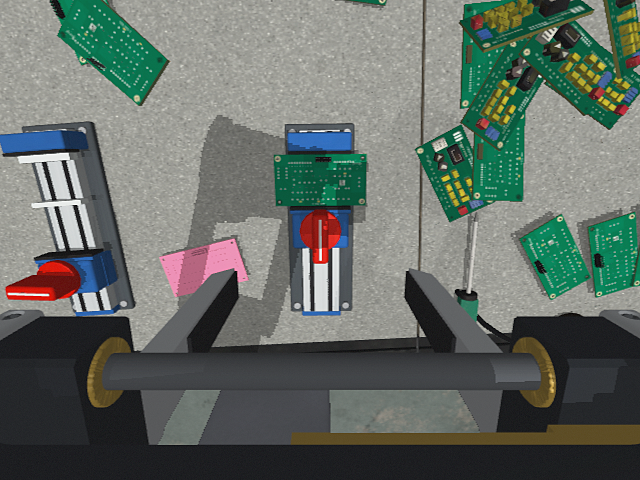

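View pics/s5c.png

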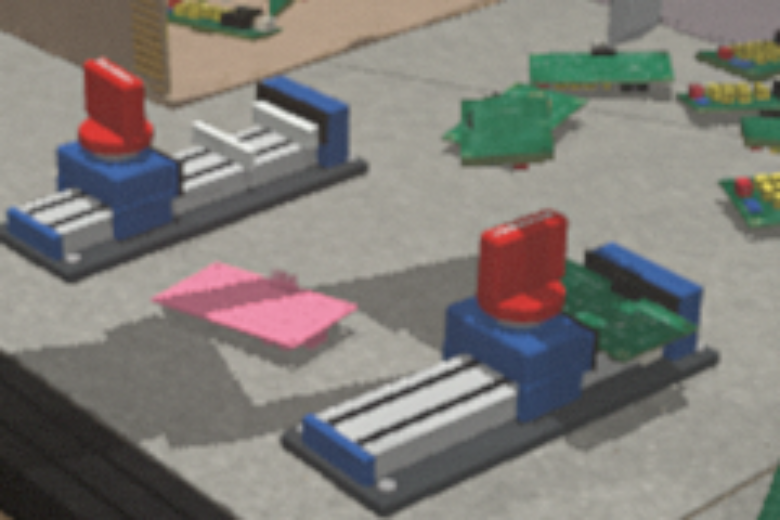

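The wrist view shows the bar at (320,237) in line with the rail, and the board at (320,180) between the jaws. The empty holder is unchanged. I'll put numbers on this before handing in.

Run:
```python
from h import *
s=load('w5');y=-.047;C=np.array([.5299,-.1286]);R=np.array([[np.cos(y),np.sin(y)],[-np.sin(y),np.cos(y)]])
f=lambda u,v,z:R@(onplane(s,u,v,z)[:2]-C)
hsv=cv2.cvtColor(s['image'],cv2.COLOR_RGB2HSV)
m=cv2.inRange(hsv,(60,90,40),(90,255,255));m[:140]=0;m[220:]=0;m[:,:260]=0;m[:,380:]=0
n,l,st,c=cv2.connectedComponentsWithStats(m);i=1+st[1:,4].argmax();r=cv2.minAreaRect(np.argwhere(l==i)[:,::-1].astype(np.float32));print(r)
print('board',f(*r[0],.037), [f(*p,.037).round(4) for p in cv2.boxPoints(r)])
w=s['image'][205:270,295:345].astype(int); 
cv2.imwrite('pics/k.png',cv2.resize(w[:,:,::-1].astype(np.uint8),(500,650)))
a,b=f(320.5,222,.092),f(320.5,256,.092);d=a-b;print('bar',(a+b)/2,a,b,'knob angle',np.pi/2-np.arctan2(d[1],d[0]))
```

```text
((320.0, 179.5), (51.0, 92.0), 90.0)
board [ 0.05039633 -0.0003048 ] [array([0.0749, 0.0436]), array([ 0.0742, -0.0446]), array([ 0.0249, -0.0459]), array([0.0257, 0.0457])]
bar [ 0.00462502 -0.00046703] [ 0.01964761 -0.00058929] [-0.01039756 -0.00034477] knob angle 1.5789345561347383
```

View pics/k.png

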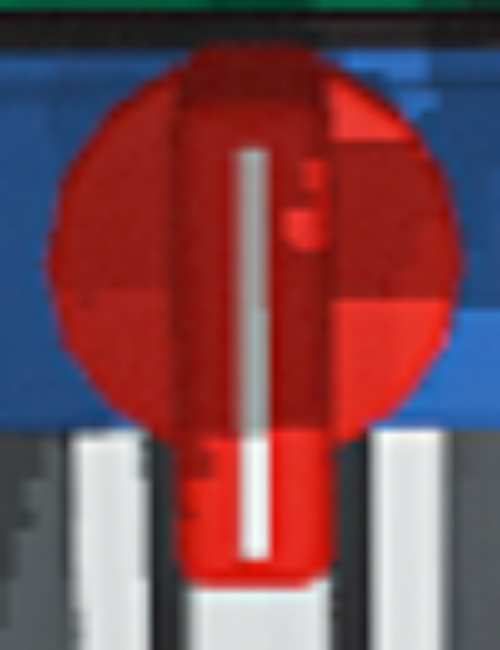

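```bash
python3 -c "
from bench import robot;print(robot.close_job())"
```

```text
the job is handed in; nothing more can be done
None
```

The job is handed in, with the board nipped between the loaded holder's jaws and the carriage locked. I gripped the red knob, slid the carriage about 62 mm until it met the board with 6 N, and only then turned the knob clockwise to its stop. The wrist torque there was 0.53 N m. I then let go and lifted the gripper clear.

My last checks all agreed, and none failed:
- **Carriage travel:** about 0.0626 m, where more than 0.057 m is needed.
- **Knob angle:** about 1.57 rad, where at least 1.3 rad is needed.
- **Board position:** its middle is at x = 0.050 m and y = 0.000 m in the holder's frame, and it looks flat between the jaws. I did not measure its tilt.
- **Gripper:** open about 10 cm above the knob, with no contact force. The clock stood at about 11 s of the 40 s allowed.
- **Empty holder:** looks unchanged in the pictures. I did not measure it, but the arm never went near it.

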